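# Load a polarimeter cell, clamp it and set the analyser to 45 degrees

### The arm

A 7-joint arm with a two-finger parallel gripper is mounted at the origin on the work surface. World frame = base frame: x ahead of the robot, y to its left, z up, the work surface at z = 0. Lengths are in m, angles in rad, forces in N, time in s.
With the tool pointing down it reaches from about 0.35 to 0.9 m from the base axis. Payload 8.1 kg.
Tool frame: the origin (TCP) lies midway between the tips of the shut fingers; the grasp point (between the pads) lies arm.grasp_offset behind it (arm.grasp_offset is the distance from the TCP to the grasp point, in m); z points along the fingers, y is the line along which they close (so a half turn about z gives the same grasp; the last joint's range is limited). The gripper opens to 92 mm and grips with 3 to 60 N. Pads are 19 mm wide; open, the fingers measure 130 mm over their backs; the gripper's body (75 mm by 190 mm) begins 47 mm behind the grasp point.
Start: joints at [1.125, 0.434, 0.025, 1.573, -0.012, 1.134, -0.075], TCP at [0.21, -0.589, 0.227] pointing down, gripper open.
Joint ranges: [-2.62, 2.62], [-0.44, 2.09], [-1.27, 1.32], [0.08, 2.57], [-1.32, 4.46], [0.12, 2], [-2.74, 2.74]. Speed limits (rad/s): [2.22, 2.22, 3.01, 3.01, 3.14, 3.14, 3.14].

### API

Orientations are given as a rotation vector (axis times angle).
In Python, from cell import observe, imaging, arm gives the robot as it stands.
- The arm moves only by the tool apply_moves, never from a script. Its argument "commands" is a list of rows, each a list of 5 numbers: the opening in per cent of the stroke, from 0 (shut) to 100 (fully open), then the shift along the world's x, y, z in units of 0.06 m (1.0 is 0.06 m), then the turn about the world's z in units of 0.5 rad (1.0 is 0.5 rad). A call has 1 to 12 rows; each row shifts and turns the commanded pose from where the row before left it; what a row does not reach is not made up. A row lasts 1/8 s, in which the tool goes at most 62.5 mm and 10.7 degrees, less where a joint would pass 70% of its speed; a pose out of reach is approached as far as the arm can. A call with a number of a shift or a turn outside -1 to 1 is refused whole. A call with a gripper value outside its range is refused whole. The fingers move at their own pace and stop on an object; "newtons" is the grip in N (left out, the last holds). Time passes only in rows, so rows that do not move let the fingers close. It gives the time, the measured TCP pose, the force, the opening and the grip force at its end, in the units of the state.
- observe(): the state, without advancing time (a new reading comes with each control period).
- imaging.get_image(name): name is "scene" or "top"; returns (picture, depth): 480x640x3 uint8, red, green, blue; 480x640 float32, m along the optical axis (not along the pixel's ray), 0 where there is no reading.
- imaging.camera_params(name): a dict with "camera_matrix" (3x3 intrinsics, pixels), "dist" ([k1, k2, p1, p2, k3] as OpenCV has them; the pictures are not rectified), "origin" and "rotation" of the camera in the world. Camera axes: x right, y up, looking along -z (the intrinsics and any distortion apply to the point x, -y, -z); pixel columns grow to the right and rows downward; lengths in m; the calibration is good to about 2 mm. A picture is of the moment at which its call begins. camera_params takes no time and is no camera call.
- arm.sign_off(): hands the job in; it is judged then, once.
The state is a dict: "clock": time; "joints": joint angles; "dq": joint speeds; "joint_efforts": joint torques, N m; "position": TCP position; "ee_rot": TCP orientation; "force": force on the tool from outside, world axes, zero at the start; "ft_torque": the same for the moment, N m; "width": opening from 0.0 (shut) to 1.0 (fully open); "gripper_force": force on a finger pad.
Only numpy, scipy, OpenCV 4.12 (cv2) and the standard library are available. Lean on these libraries where they do the work, as an engineer would, in place of code of your own. Each camera call takes 0.05 s, during which the arm holds its last target. There are 200 camera calls.

### The job

Get the polarimeter ready for a reading: lay the blue sample cell lengthwise in the cradle, let go of it, and push the red toggle clamp handle fully down over centre so that the pad holds the cell. Then turn the graduated dial until it reads 45 degrees at the red index line, and last of all slide the green lamp shutter fully open. Set the cell down gently and leave the other things on the bench where they are.

Things in the scene. Friction and masses are not known exactly. Their poses are not given: they have to be found in the camera images.
- cell_mid (a point): centre of the loose sample cell: a bar 170 mm long, 36 mm wide, 36 mm tall, 0.35 kg or so, steel ends, amber glass middle under blue top and bottom strips; x axis along its length, z up. It lies on the table and is the same either way round. Grasp it across its 36 mm width, at the middle of its length.
- cell: the same sample cell; origin at the centre of its underside, x axis along its length, z up
- cradle (a point): where the cell's centre belongs, 48 mm above the table: an open channel along this point's y axis, floor 30 mm above the table. Guide lips 10 mm above the floor stand 22 mm to either side, only from 53 to 83 mm either way from the middle; end stops equally tall stand at 89 mm (4 mm clearance all round). Axes as the bench.
- bench: the fixed polarimeter bench, base plate 180 x 420 x 12 mm; origin on the table under the cradle's middle; x away from the robot, y to its left, z up. Clamp at x -93, y -55 mm; dial axis at x 0, y +152 mm on a white box (top 74 mm above the table); lamp box at y -137 mm (116 x 80 mm, top 75 mm).
- clamp_hinge (a point): fixed hinge of the clamp handle, 62 mm above the table, axes as the bench; the hinge axis is along y. The handle swings in the x-z plane from standing nearly upright down towards -x (towards the robot).
- clamp_grip (a point): middle of the red clamp handle's grip, on its centre line, 80 mm from the hinge; the handle is 16 mm in diameter and its end is 105 mm from the hinge. Moves with the handle. The raised clamp arm stands 20 to 30 mm behind it (+x side), up to 160 mm above the table.
- clamp (a joint): clamp handle angle, rad: 0 = open, handle standing 70 degrees above level, leaning towards -x; 1.22 = fully down, handle level, against its stop. The pad meets the cell near 0.9; the linkage passes centre at 1.10 and then stays down by itself; let go between 0.9 and 1.1 it springs back a little. It takes up to about 6 N at the grip.
- clamp_pad: black rubber clamp pad, 18 mm across, on a spring under the end of the clamp arm; origin at its underside. Comes down on the cell's top 55 mm from the cell's middle (towards -y of the bench).
- dial_grip (a point): point on the dial's vertical axis, 109 mm above the table, 6 mm above the middle of its black grip bar: the bar is 64 mm long, 14 mm thick, from 87 to 119 mm above the table. The point's x axis lies along the bar and turns with the dial. The dial is a white disc 104 mm across, top 87 mm above the table.
- dial (a joint): dial reading at the index line, rad (45 degrees = 0.785); grows as the dial turns anticlockwise seen from above; stops at 0 and 3.14, stays where left, takes 0.12 N m. At 0 the bar is along bench x. On the disc the scale runs clockwise 0 to 180: ticks every 5 degrees, longer every 15, longest every 45; the 0 tick is red, the 45 tick broad and blue, others black.
- index_mark (a point): top of the fixed red index line at the dial's rim, on the +x side of the bench (away from the robot), 88 mm above the table
- shutter_tab (a point): centre of the green shutter tab on top of the lamp box, 95 mm above the table; the tab is 12 mm thick (along bench x), 36 mm wide (along bench y), from 81 to 109 mm above the table. Moves with the shutter.
- shutter (a joint): shutter travel, m: 0 = closed, 0.05 = fully open, against its stop. It opens along the bench's +x (away from the robot), uncovering a yellow window; takes about 2 N and stays where it is left.
- tube_rack: bystander: orange rack with eight blue-capped tubes, 130 x 70 mm, 118 mm tall; origin at the underside
- vial_box: bystander: plain cardboard box, 75 x 60 x 40 mm tall; origin at the underside
- reagent: bystander: brown bottle with blue cap, 70 mm across, 150 mm tall; origin at the underside
- beaker: bystander: clear glass beaker, 80 mm across, 90 mm tall; origin at the underside
- wash: bystander: white bottle with red cap, 68 mm across, 160 mm tall; origin at the underside
- driver: bystander: screwdriver, 180 mm long; origin at the underside
- dish: bystander: white dish, 100 mm across, 20 mm tall; origin at the underside
Things that resemble listed ones, but are neither listed nor needed, are in the scene too. What is meant by the cell is not turquoise, and is the smaller of those in its own colour.

How it is judged:
By the outcome, as a careful person would: the job done as asked, in the order asked, and still so for the second after the job is handed in, with the robot touching nothing.
It also fails if it takes over 64 s, if anything falls off the work surface, if the arm or the gripper's body presses on something with over 40 N, if the wrist force passes 120 N, or if a joint passes its speed limit or range.

## Working session

There is one attempt and no reset: what is moved stays moved. The work goes in short steps, Python scripts to look and compute and a tool call to move; the robot and the scene stay as the last step left them, time stands still between calls to the robot, and variables do not carry over. Pictures are saved under pics/ and viewed, at most 13 in all, crops included, and the job is handed in when it is done.

Besides the shell and the picture viewer there is one more tool, called after ">>>" in YAML: its name, and indented under it one key for each argument. apply_moves: Moves the arm, as the interface text tells. Its arguments: {"type":"object","properties":{"commands":{"type":"array"},"newtons":{"type":"number"}},"required":["commands"]}

```bash
mkdir -p pics; ls; cat > h.py <<'E'
import numpy as np, cv2
from cell import observe, imaging, arm
def grab(n):
    im,d=imaging.get_image(n); return im,d
def save(im,f,box=None,s=1):
    if box: x0,y0,x1,y1=box; im=im[y0:y1,x0:x1]
    im=cv2.resize(im,None,fx=s,fy=s,interpolation=cv2.INTER_CUBIC)
    cv2.imwrite('pics/'+f,im[:,:,::-1])
def ray(n,u,v):
    p=imaging.camera_params(n); K=np.array(p['camera_matrix'],float); D=np.array(p['dist'],float)
    q=cv2.undistortPoints(np.array([[[u,v]]],float),K,D)[0,0]
    R=np.array(p['rotation'],float)
    if R.shape!=(3,3): R=cv2.Rodrigues(R)[0]
    return np.array(p['origin'],float), R@np.array([q[0],-q[1],-1.])
def at_z(n,u,v,z):
    o,r=ray(n,u,v); return o+r*(z-o[2])/r[2]
def at_d(n,u,v,d):
    o,r=ray(n,u,v); return o+r*float(d[int(round(v)),int(round(u))])
E
python3 - <<'E'
from h import *
for n in('top','scene'):
    im,d=grab(n); save(im,n+'0.png'); np.save(n+'0.npy',d); np.save(n+'0im.npy',im)
    p=imaging.camera_params(n); print(p)
print(observe(), arm.grasp_offset)
E
```

```text
pics
{'camera_matrix': array([[542.50512782,   0.        , 317.74908619],
       [  0.        , 542.50512782, 232.44295939],
       [  0.        ,   0.        ,   1.        ]]), 'dist': array([-0.14888919,  0.        ,  0.        ,  0.        ,  0.        ]), 'origin': array([0.45070013, 0.00240935, 1.60519985]), 'rotation': array([ 0.04585092, -0.06714514, -1.54109213])}
{'camera_matrix': array([[604.93089897,   0.        , 325.58745421],
       [  0.        , 604.93089897, 252.90288637],
       [  0.        ,   0.        ,   1.        ]]), 'dist': array([0.04166224, 0.        , 0.        , 0.        , 0.        ]), 'origin': array([ 1.12044346, -1.03547137,  1.2769841 ]), 'rotation': array([0.76595017, 0.20167304, 0.45174288])}
{'clock': 0.1, 'joints': array([ 1.12536646,  0.43514701,  0.02498252,  1.57402502, -0.01159078,
        1.13401956, -0.07508607]), 'dq': array([-0.00168644, -0.00195322,  0.0008836 , -0.00172217, -0.00132792,
        0.00065135,  0.00010097]), 'joint_efforts': array([ 3.36191697e-03, -6.69127035e+01,  9.88320038e-01, -3.15148258e+01,
       -6.04521716e-02,  3.74090660e-02,  2.65374308e-05]), 'position': array([ 0.20987636, -0.58820127,  0.22602017]), 'ee_rot': array([-3.09418602e+00, -5.35550893e-01,  6.09953270e-04]), 'force': array([0.35203467, 1.25380992, 0.48228027]), 'ft_torque': array([-0.02865835, -0.0168499 , -0.02070756]), 'gripper_force': 0.0, 'width': 0.9947027521001363} 0.0188
```

View pics/top0.png

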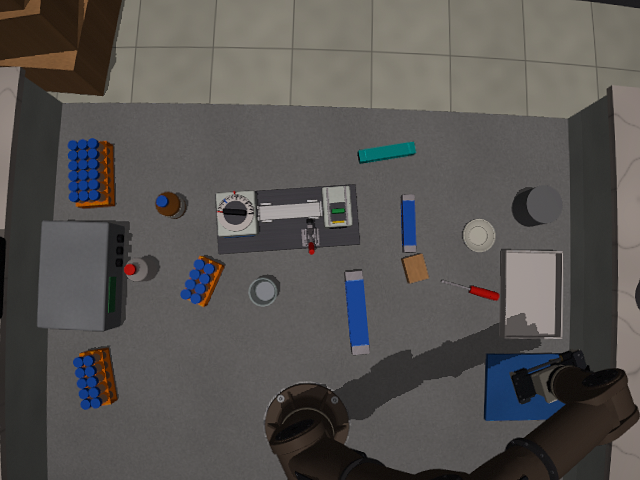

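View pics/scene0.png

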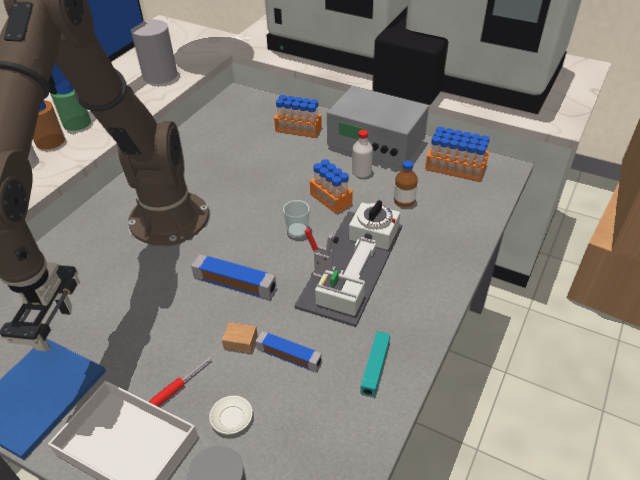

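Candidates for the cell, by top-view pixel:
- Small blue bar at (408,222).
- Larger blue bar at (357,312).
- Turquoise bar at (387,152).
- Blue mat at (525,387).

I choose the small blue bar. The dial is at (236,212), the clamp handle at (311,243) and the shutter at (338,211). I'll check these in an enlarged crop.

```bash
python3 - <<'E'
from h import *
im=np.load('top0im.npy'); save(im,'crop1.png',(208,165,428,275),3.6)
d=np.load('top0.npy')
for u,v in [(408,222),(357,312),(238,212),(290,212),(338,195),(311,251),(338,211)]:
    print((u,v),at_d('top',u,v,d).round(4))
# small cell: colour mask -> rect -> world
hsv=cv2.cvtColor(im,cv2.COLOR_RGB2HSV)
m=cv2.inRange(hsv,(105,120,60),(125,255,255)); m[:,:395]=0; m[:,425:]=0; m[:185]=0;m[260:]=0
print(cv2.minAreaRect(cv2.findNonZero(m)))
E
```

```text
(408, 222) [ 0.6027 -0.2799  0.0381]
(357, 312) [ 0.339  -0.1357  0.0513]
(238, 212) [0.6091 0.2059 0.1137]
(290, 212) [0.6225 0.0653 0.0287]
(338, 195) [ 0.6701 -0.0714  0.0761]
(311, 251) [0.5056 0.0008 0.1564]
(338, 211) [ 0.621  -0.0711  0.105 ]
((408.0, 222.5), (45.0, 14.0), 90.0)
```

View pics/crop1.png

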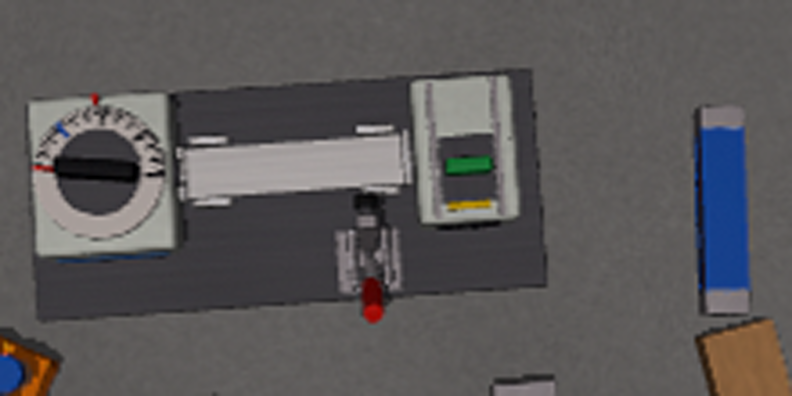

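The crop confirms the small blue bar: steel ends, crop corners (697,108), (746,108), (749,312) and (702,312). The dial reads about 90°: red 0 tick at crop (44,168), index at (96,100), blue 45 tick at (62,130). The shutter tab is at (468,164).

```bash
python3 - <<'E'
from h import *
from scipy.optimize import least_squares
W=lambda x,y,z: at_z('top',208+x/3.6-.36,165+y/3.6-.36,z)
pts=[((532,70,.012),(.09,-.21)),((546,285,.012),(-.09,-.21)),((38,320,.012),(-.09,.21)),
((412,83,.075),(.058,-.097)),((509,75,.075),(.058,-.177)),((519,213,.075),(-.058,-.177)),((424,221,.075),(-.058,-.097)),
((99,171,.087),(0,.152)),((186,198,.03),(-.0225,.087)),((403,186,.03),(-.0225,-.087))]
w=np.array([W(*a)[:2] for a,_ in pts]); b=np.array([b for _,b in pts])
def f(p): c,s=np.cos(p[2]),np.sin(p[2]); return (b@np.array([[c,s],[-s,c]])+p[:2]-w)
r=least_squares(lambda p:f(p).ravel(),[.62,.05,0],loss='soft_l1',f_scale=.003)
print('bench',r.x.round(4)); print((f(r.x)*1000).round(1).tolist())
c=np.array([W(x,y,.036)[:2] for x,y in [(697,108),(746,108),(749,312),(702,312)]])
m=c.mean(0); a=(c[0]+c[1]-c[2]-c[3])/2; print('cell',m.round(4),np.linalg.norm(a),np.arctan2(a[1],a[0]), np.linalg.norm(c[0]-c[1]))
c,s=np.cos(r.x[2]),np.sin(r.x[2]); B=lambda x,y:(r.x[:2]+[c*x-s*y,s*x+c*y]).round(4)
print('cradle',B(0,0),'dial',B(0,.152),'hinge',B(-.093,-.055),'lamp',B(0,-.137))
print('tab',W(468,164,.109).round(4),'handle end',W(374,312,.16).round(4))
np.save('bench.npy',r.x)
E
```

```text
bench [0.6246 0.0689 0.0882]
[[19.2, -6.9], [17.2, -7.2], [21.1, -3.4], [1.1, 2.9], [-0.6, -0.1], [-6.6, 0.2], [-5.1, 5.2], [-0.1, 2.7], [-2.8, -0.5], [-2.4, 1.7]]
cell [ 0.6005 -0.2822] 0.16640592100308918 0.03512886930443828 0.04041669660880304
cradle [0.6246 0.0689] dial [0.6112 0.2203] hinge [0.5368 0.0059] lamp [ 0.6367 -0.0676]
tab [ 0.6228 -0.0699  0.109 ] handle end [ 0.5047 -0.0006  0.16  ]
```

>>> apply_moves:
  commands:
    - [100,0.66,0.51,-0.12,-0.062]
    - [100,0.66,0.51,-0.12,-0.062]
    - [100,0.66,0.51,-0.12,-0.062]
    - [100,0.66,0.51,-0.12,-0.062]
    - [100,0.66,0.51,-0.12,-0.062]
    - [100,0.66,0.51,-0.12,-0.062]
    - [100,0.66,0.51,-0.12,-0.062]
    - [100,0.66,0.51,-0.12,-0.062]
    - [100,0.66,0.51,-0.12,-0.062]
    - [100,0.66,0.51,-0.12,-0.062]
    - [100,0,0,0,0]

```text
clock: 1.48
position: [0.6091, -0.277, 0.1532]
ee_rot: [-3.138, -0.062, 0.0]
force: [-0.3, -0.4, -0.3]
width: 1.004
gripper_force: 0.0
```

```bash
python3 - <<'E'
from h import *
from scipy.optimize import least_squares
o=observe(); print(o['position'],o['ee_rot'],o['joints'])
im,d=grab('scene'); save(im,'s1.png',(180,190,460,400),2.85)
W=lambda x,y,z: at_z('top',208+x/3.6-.36,165+y/3.6-.36,z)
pts=[((532,70,.012),(.09,-.21)),((546,285,.012),(-.09,-.21)),((38,320,.012),(-.09,.21)),
((412,83,.075),(.058,-.097)),((509,75,.075),(.058,-.177)),((519,213,.075),(-.058,-.177)),((424,221,.075),(-.058,-.097)),
((99,171,.087),(0,.152)),((186,198,.03),(-.0225,.087)),((403,186,.03),(-.0225,-.087))]
w=np.array([W(*a)[:2] for a,_ in pts]); b=np.array([b for _,b in pts])
off=np.zeros((10,2)); off[:3,0]=1
def f(p): c,s=np.cos(p[2]),np.sin(p[2]); return ((b+off*p[3])@np.array([[c,s],[-s,c]])+p[:2]-w)
r=least_squares(lambda p:f(p).ravel(),[.62,.05,0,0])
print('bench',r.x.round(4)); print((f(r.x)*1000).round(1).tolist()); np.save('bench.npy',r.x[:3])
E
```

```text
[ 0.60908675 -0.27704299  0.15320482] [-3.13759260e+00 -6.23463401e-02  2.39532577e-04] [ 0.35542701  0.56829122 -0.01037371  1.53836568  0.0028838   1.03631612
 -1.18585077]
bench [ 0.6265  0.07    0.0924 -0.0208]
[[1.2, -7.2], [-0.7, -8.3], [1.4, -4.7], [3.4, 4.4], [1.9, 1.4], [-4.0, 1.2], [-2.8, 6.1], [1.2, 3.8], [-1.3, 0.5], [-0.2, 2.8]]
```

View pics/s1.png

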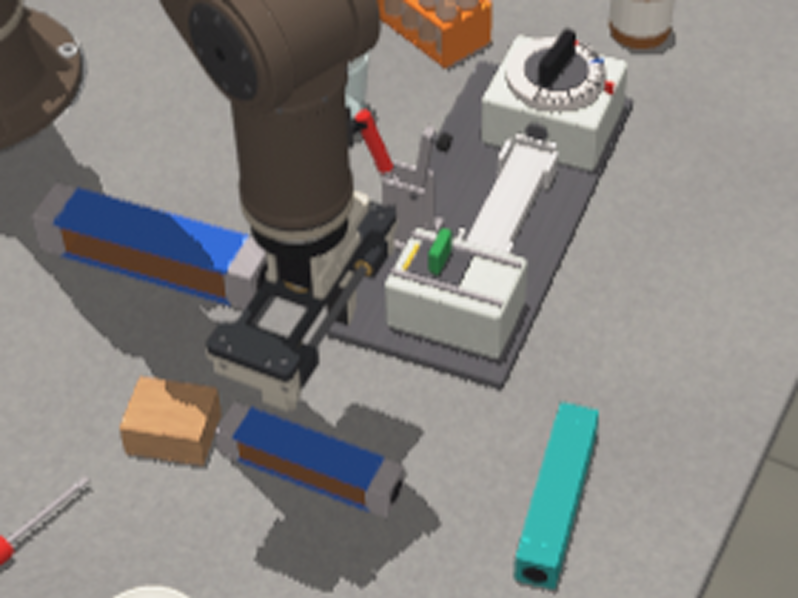

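The gripper is over the small blue cell (crop about (310,455)), and the cardboard box sits off the cell's near end. Descending.

>>> apply_moves:
  commands:
    - [100,-0.06,-0.083,-0.5,0]
    - [100,0,0,-0.6,0]
    - [100,0,0,-0.6,0]
    - [100,0,0,-0.4,0]
    - [100,0,0,-0.26,0]
    - [100,0,0,0,0]
    - [100,0,0,0,0]

```text
clock: 2.4
position: [0.603, -0.2883, 0.0143]
ee_rot: [3.14, 0.051, 0.002]
force: [0.3, -0.3, -0.2]
width: 1.001
gripper_force: 0.0
```

>>> apply_moves:
  commands:
    - [35,0,0,0,0]
    - [30,0,0,0,0]
    - [30,0,0,0,0]
    - [30,0,0,0,0]
    - [30,0,0,0,0]
  newtons: 20

```text
clock: 3.02
position: [0.6024, -0.2876, 0.0131]
ee_rot: [-3.141, -0.052, 0.0]
force: [0.3, -0.4, -0.6]
width: 0.505
gripper_force: 0.0
```

>>> apply_moves:
  commands:
    - [20,0,0,0,0]
    - [20,0,0,0,0]
    - [20,0,0,0,0]
    - [20,0,0,0,0]
  newtons: 25

```text
clock: 3.52
position: [0.6025, -0.2875, 0.0131]
ee_rot: [-3.141, -0.051, -0.0]
force: [0.8, 0.9, 0.4]
width: 0.385
gripper_force: 25.0
```

>>> apply_moves:
  commands:
    - [20,0,0,0.3,0]
    - [20,0,0,0.9,0]
    - [20,0,0,1,0]
    - [20,0,0,1,0]
    - [20,0,0,0.75,0]

```text
clock: 4.15
position: [0.6025, -0.2883, 0.2545]
ee_rot: [3.139, 0.05, 0.005]
force: [0.6, -0.4, -3.0]
width: 0.385
gripper_force: 25.0
```

>>> apply_moves:
  commands:
    - [20,0.04,0.6,0,0.326]
    - [20,0.04,0.6,0,0.326]
    - [20,0.04,0.6,0,0.326]
    - [20,0.04,0.6,0,0.326]
    - [20,0.04,0.6,0,0.326]
    - [20,0.04,0.6,0,0.326]
    - [20,0.04,0.6,0,0.326]
    - [20,0.04,0.6,0,0.326]
    - [20,0.04,0.6,0,0.326]
    - [20,0.04,0.6,0,0.326]
    - [20,0,0,0,0]
    - [20,0,0,0,0]

```text
clock: 5.65
position: [0.6265, 0.0711, 0.2507]
ee_rot: [2.119, 2.318, -0.001]
force: [-0.1, -0.0, -3.5]
width: 0.387
gripper_force: 25.0
```

```bash
python3 - <<'E'
from h import *
o=observe(); print(o['position'],o['ee_rot'],o['joints'])
im,d=grab('top'); save(im,'t2.png',(208,165,368,275),5)
np.save('t2d.npy',d)
im,d=grab('scene');np.save('s2im.npy',im);np.save('s2d.npy',d)
E
```

```text
[0.62645345 0.07112887 0.25066309] [ 2.11869285e+00  2.31800952e+00 -1.15568873e-03] [ 0.09261322  0.46781753 -0.43827585  1.49580597  0.20644345  1.22368948
 -0.28492457]
```

View pics/t2.png

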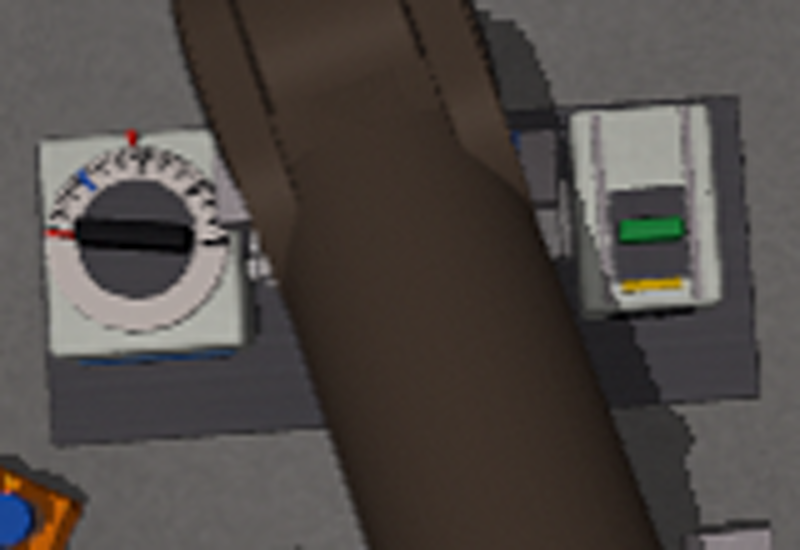

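```bash
python3 - <<'E'
from h import *
im=np.load('s2im.npy'); save(im,'s2.png',(290,180,420,330),4)
W=lambda x,y,z: at_z('top',208+x/5-.4,165+y/5-.4,z)[:2]
di=W(138,238,.087); di2=W(135,235,.119); tab=W(651,230,.109)
e=W(52,445,.012)-W(760,398,.012); r=W(738,97,.012)-W(760,398,.012)
yaw1=np.arctan2(e[1],e[0])-np.pi/2; yaw2=np.arctan2(r[1],r[0]); print(di,di2,tab,yaw1,yaw2,np.linalg.norm(e),np.linalg.norm(r))
for yaw in(yaw1,yaw2,.0924):
    ax=np.array([np.cos(yaw),np.sin(yaw)]); ay=np.array([-ax[1],ax[0]])
    print(yaw,'tab rel dial',ax@(tab-di),ay@(tab-di),'cradle from dial',di-.152*ay, di2-.152*ay,'from tab y',tab+.137*ay)
E
```

```text
[0.61113924 0.21745232] [0.60937392 0.21465087] [ 0.62165019 -0.07034139] 0.0958516775488305 0.09522277433109515 0.4179705580189331 0.1794886031666037
0.0958516775488305 tab rel dial -0.017080589983798352 -0.28747860985687806 cradle from dial [0.6256864  0.06615004] [0.62392108 0.06334859] from tab y [0.60853861 0.06602975]
0.09522277433109515 tab rel dial -0.016899790395096318 -0.2874892950425103 cradle from dial [0.62559124 0.06614092] [0.62382592 0.06333947] from tab y [0.60862437 0.06603797]
0.0924 tab rel dial -0.016088206741103457 -0.2875358539092008 cradle from dial [0.62516406 0.06610073] [0.62339875 0.06329928] from tab y [0.60900939 0.06607419]
```

View pics/s2.png

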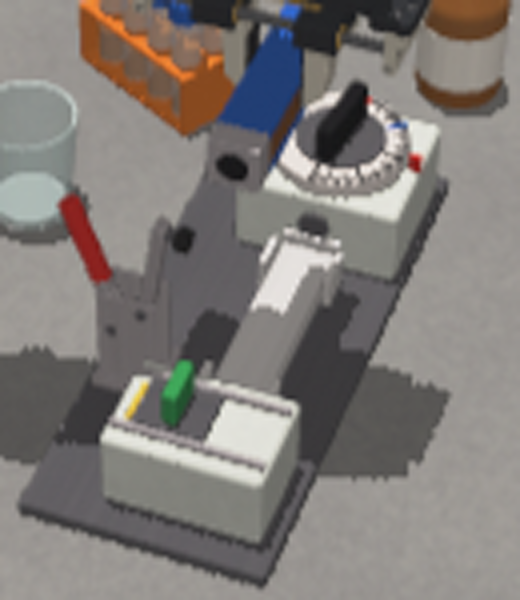

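```bash
python3 - <<'E'
from h import *
W=lambda x,y,z: at_z('top',208+x/5-.4,165+y/5-.4,z)[:2]
ax=np.array([np.cos(.0905),np.sin(.0905)]); ay=np.array([-ax[1],ax[0]])
t=np.array([.6265,.0711])
print('right end rel TCP along y', ay@(W(557,165,.2736)-t), 'back edge x', ax@(W(540,128,.2736)-t))
E
```

```text
right end rel TCP along y -0.08639394519755089 back edge x 0.018435562920994335
```

>>> apply_moves:
  commands:
    - [20,0,-0.03,-0.8,0.01]
    - [20,-0.01,-0.03,-0.8,0]
    - [20,0,0,-0.8,0]
    - [20,0,0,-0.5,0]
    - [20,0,0,0,0]
    - [20,0,0,0,0]

```text
clock: 6.5
position: [0.6269, 0.0684, 0.0777]
ee_rot: [2.112, 2.324, 0.002]
force: [0.1, 0.4, -1.9]
width: 0.378
gripper_force: 25.0
```

```bash
python3 - <<'E'
from h import *
o=observe(); print(o['position'],o['ee_rot'],o['force'])
im,d=grab('scene');np.save('s3im.npy',im);np.save('s3d.npy',d); a=im[200:310,290:410]
im2,d2=grab('top');np.save('t3im.npy',im2);np.save('t3d.npy',d2)
A=cv2.resize(im[215:325,310:400],(490,599),interpolation=cv2.INTER_CUBIC)
B=cv2.resize(im2[190:250,318:350],(310,581),interpolation=cv2.INTER_CUBIC); B=np.vstack([B,np.zeros((18,310,3),np.uint8)])
save(np.hstack([A,B]),'m3.png')
E
```

```text
[0.62690825 0.0683853  0.07766258] [2.11163676e+00 2.32416752e+00 2.20556180e-03] [ 0.11560091  0.42534814 -1.92271155]
```

View pics/m3.png

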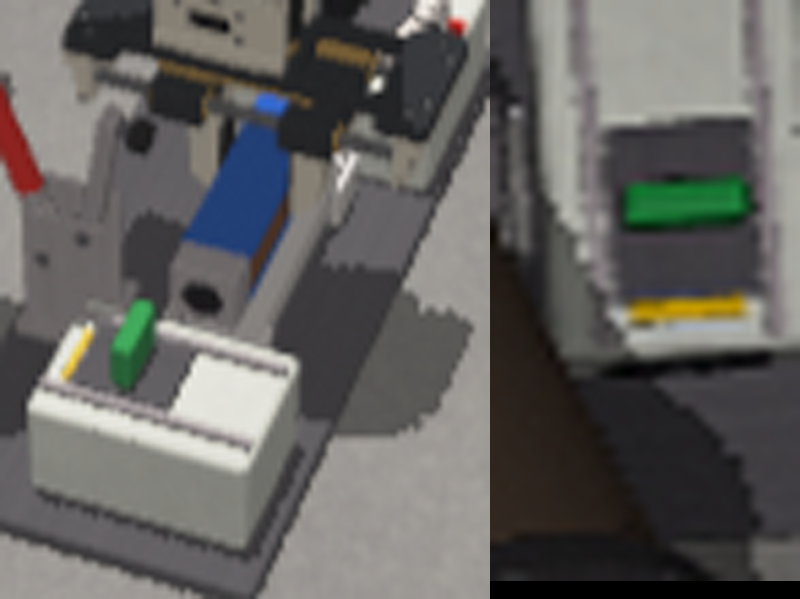

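The held cell's end (left part, (210,275)) lines up with the channel behind the lamp box. After a 1.5 mm correction I'll lower it gently.

>>> apply_moves:
  commands:
    - [20,-0.025,-0.015,-0.1,0]
    - [20,0,0,-0.12,0]
    - [20,0,0,-0.1,0]
    - [20,0,0,-0.08,0]
    - [20,0,0,-0.06,0]
    - [20,0,0,0,0]

```text
clock: 7.35
position: [0.6242, 0.0678, 0.0482]
ee_rot: [-2.111, -2.326, 0.001]
force: [-0.5, -0.4, -2.5]
width: 0.385
gripper_force: 25.0
```

>>> apply_moves:
  commands:
    - [20,0,0,-0.04,0]
    - [20,0,0,-0.03,0]
    - [20,0,0,-0.02,0]
    - [20,0,0,-0.01,0]
    - [20,0,0,0,0]

```text
clock: 7.98
position: [0.6244, 0.0679, 0.0431]
ee_rot: [2.111, 2.326, 0.0]
force: [-3.2, -1.6, 5.6]
width: 0.386
gripper_force: 25.0
```

>>> apply_moves:
  commands:
    - [45,0,0,0,0]
    - [70,0,0,0,0]
    - [70,0,0,0,0]
    - [70,0,0,0,0]

```text
clock: 8.48
position: [0.6244, 0.0679, 0.0425]
ee_rot: [2.111, 2.326, 0.0]
force: [0.1, 0.2, -0.4]
width: 0.691
gripper_force: 0.0
```

>>> apply_moves:
  commands:
    - [70,0,0,0.3,0]
    - [70,0,0,0.8,0]
    - [70,0,0,1,0]
    - [70,0,0,1,0]
    - [70,-1,0,0.2,0]
    - [70,-1,0,0,0]
    - [70,-1,0,0,0]
    - [70,0,0,0,0]

```text
clock: 9.48
position: [0.44, 0.0677, 0.2415]
ee_rot: [2.108, 2.328, -0.004]
force: [1.9, -0.4, 1.0]
width: 0.698
gripper_force: 0.0
```

```bash
python3 - <<'E'
from h import *
o=observe(); print(o['position'],o['ee_rot'],o['force'])
im,d=grab('top'); im2,_=grab('scene')
A=cv2.resize(im[180:262,250:325],(549,600),interpolation=cv2.INTER_CUBIC)
B=cv2.resize(im2[220:300,330:363],(248,600),interpolation=cv2.INTER_CUBIC)
save(np.hstack([A,B]),'m4.png'); np.save('t4d.npy',d)
E
```

```text
[0.43999739 0.06773543 0.24148005] [ 2.10810978  2.32755691 -0.00350919] [ 1.86514992 -0.43338743  0.95368468]
```

View pics/m4.png

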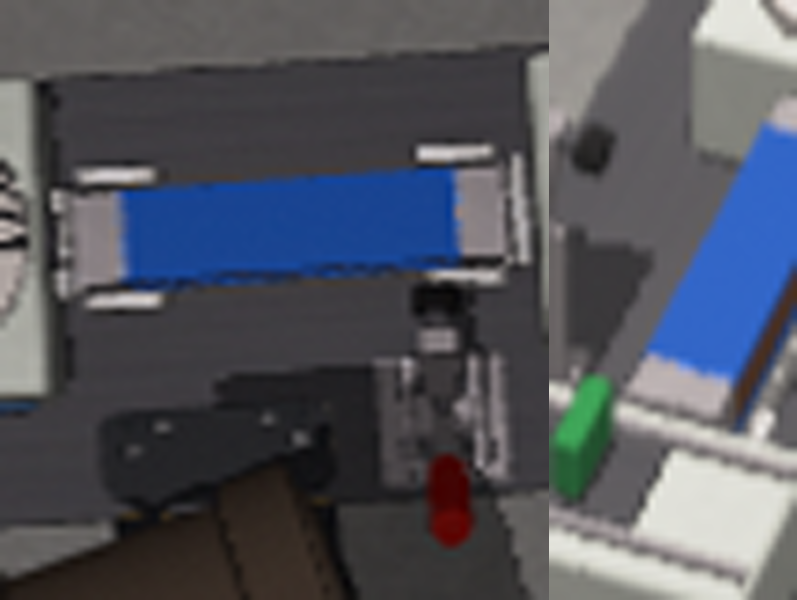

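The cell is seated: in the left part it lies between all four lips and both end stops, corners (70,195) to (505,260). The handle tip is at (450,530) and agrees with the model. I'll turn and go above the clamp handle.

>>> apply_moves:
  commands:
    - [70,0.118,-0.113,0,-0.315]
    - [70,0.118,-0.113,0,-0.315]
    - [70,0.118,-0.113,0,-0.315]
    - [70,0.118,-0.113,0,-0.315]
    - [70,0.118,-0.113,0,-0.315]
    - [70,0.118,-0.113,0,-0.315]
    - [70,0.118,-0.113,0,-0.315]
    - [70,0.118,-0.113,0,-0.315]
    - [70,0.118,-0.113,0,-0.315]
    - [70,0.118,-0.113,0,-0.315]
    - [70,0,0,0,0]
    - [70,0,0,0,0]

```text
clock: 11.08
position: [0.5156, 0.0005, 0.2406]
ee_rot: [-3.138, -0.152, -0.0]
force: [-0.1, -0.1, -0.4]
width: 0.705
gripper_force: 0.0
```

```bash
python3 - <<'E'
from h import *
o=observe(); print(o['position'],o['ee_rot'],o['joints'])
E
```

```text
[5.15623879e-01 4.81660464e-04 2.40572069e-01] [-3.13770266e+00 -1.51540297e-01 -4.83248825e-05] [ 0.07556778  0.26000012 -0.22343667  1.80188682  0.06414592  1.086688
 -1.64475683]
```

>>> apply_moves:
  commands:
    - [70,-0.08,-0.01,-0.6,0]
    - [70,0,0,-0.7,0]
    - [70,0,0,-0.5,0]
    - [70,0,0,-0.24,0]
    - [70,0,0,0,0]

```text
clock: 11.7
position: [0.5101, -0.0004, 0.1178]
ee_rot: [-3.138, -0.148, 0.002]
force: [0.2, 0.4, 0.3]
width: 0.703
gripper_force: 0.0
```

>>> apply_moves:
  commands:
    - [10,0,0,0,0]
    - [10,0,0,0,0]
    - [10,0,0,0,0]
    - [10,0,0,0,0]
    - [10,0,0,0,0]
  newtons: 35

```text
clock: 12.32
position: [0.5104, -0.0005, 0.1182]
ee_rot: [3.138, 0.146, 0.0]
force: [-1.2, 3.1, 1.0]
width: 0.204
gripper_force: 3.1
```

>>> apply_moves:
  commands:
    - [5,0,0,0,0]
    - [5,0,0,0,0]
    - [5,0,0,0,0]

```text
clock: 12.7
position: [0.5103, 0.001, 0.1182]
ee_rot: [-3.137, -0.148, -0.0]
force: [-1.0, 5.0, 1.1]
width: 0.168
gripper_force: 35.0
```

>>> apply_moves:
  commands:
    - [5,-0.136,0.01,-0.058,0]
    - [5,-0.126,-0.012,-0.073,0]
    - [5,-0.121,-0.012,-0.087,0]
    - [5,-0.11,-0.01,-0.1,0]
    - [5,-0.096,-0.009,-0.11,0]
    - [5,-0.085,-0.008,-0.122,0]
    - [5,-0.07,-0.007,-0.13,0]
    - [5,-0.056,-0.005,-0.137,0]
    - [5,-0.04,-0.004,-0.143,0]
    - [5,-0.025,-0.002,-0.145,0]
    - [5,-0.008,-0.001,-0.148,0]
    - [5,0,0,0,0]

```text
clock: 14.2
position: [0.4538, -0.0045, 0.0416]
ee_rot: [3.137, 0.146, -0.012]
force: [-9.5, 0.5, 3.2]
width: 0.163
gripper_force: 35.0
```

>>> apply_moves:
  commands:
    - [5,0.03,0,-0.04,0]
    - [5,0,0,-0.03,0]
    - [5,0,0,0,0]

```text
clock: 14.58
position: [0.4538, -0.0046, 0.0373]
ee_rot: [3.137, 0.146, -0.017]
force: [-13.4, 1.5, 2.9]
width: 0.162
gripper_force: 35.0
```

```bash
python3 - <<'E'
from h import *
im2,_=grab('scene'); im,_=grab('top')
A=cv2.resize(im2[200:320,280:400],(600,600),interpolation=cv2.INTER_CUBIC)
save(A,'m5.png')
E
```

```text
(no output)
```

View pics/m5.png

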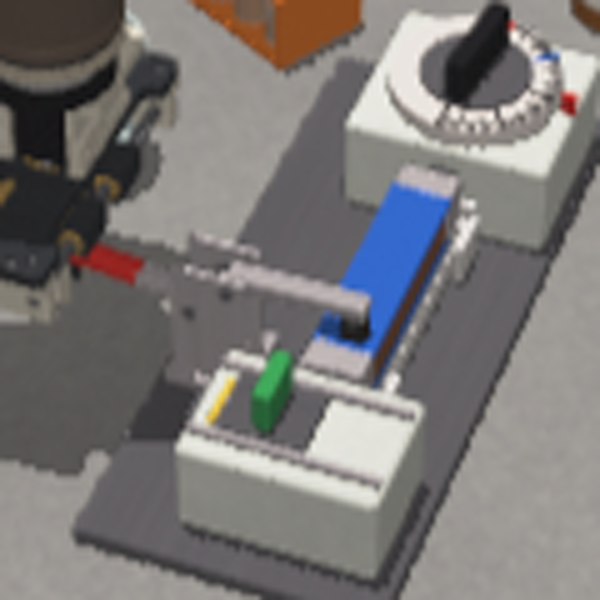

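The pad is on the cell's top at (352,328) and the handle is nearly level at (110,265). I'll release it, then press once from above with shut fingers to make sure it's on its stop.

>>> apply_moves:
  commands:
    - [50,0,0,0,0]
    - [50,0,0,0,0]
    - [50,0,0,0.3,0]
    - [50,0,0,0.6,0]
    - [20,0.05,0.03,0.3,0]
    - [0,0,0,0,0]
    - [0,0,0,0,0]
    - [0,0,0,0,0]

```text
clock: 15.68
position: [0.4621, -0.0025, 0.1099]
ee_rot: [3.138, 0.146, -0.003]
force: [-0.9, 0.1, -0.1]
width: 0.116
gripper_force: 0.0
```

```bash
python3 - <<'E'
from h import *
o=observe(); print(o['position'],o['width'])
im2,d=grab('scene')
hsv=cv2.cvtColor(im2,cv2.COLOR_RGB2HSV); m=cv2.inRange(hsv,(0,150,60),(6,255,255))|cv2.inRange(hsv,(174,150,60),(180,255,255))
m[:230]=0; m[275:]=0; m[:,:280]=0; m[:,320:]=0
ys,xs=np.nonzero(m); i=np.argsort(xs)
for k in i[::6]: print(xs[k],ys[k],at_d('scene',xs[k],ys[k],d).round(4))
E
```

```text
[ 0.46213642 -0.00248079  0.10990903] 0.11556812506546248
286 246 [ 0.439  -0.0102  0.0804]
287 248 [ 0.4431 -0.0122  0.076 ]
289 247 [ 0.4478 -0.0087  0.0791]
290 249 [ 0.4556 -0.0163  0.0813]
292 248 [ 0.4576 -0.0086  0.0793]
293 248 [ 0.4584 -0.0046  0.0762]
294 247 [ 0.4615 -0.0039  0.0809]
296 251 [ 0.4722 -0.0118  0.0768]
297 251 [ 0.4754 -0.0115  0.078 ]
298 249 [ 0.4729 -0.0015  0.076 ]
299 251 [ 0.4823 -0.0121  0.0816]
301 253 [ 0.4868 -0.0093  0.0732]
302 253 [ 0.4909 -0.0107  0.0763]
303 254 [ 0.4912 -0.006   0.0682]
304 251 [ 0.492  -0.0011  0.0762]
305 253 [ 0.497  -0.0044  0.0735]
307 253 [ 0.5026 -0.0029  0.0746]
```

>>> apply_moves:
  commands:
    - [0,0,0,-0.3,0]
    - [0,0,0,-0.2,0]
    - [0,0,0,-0.1,0]
    - [0,0,0,-0.06,0]
    - [0,0,0,0,0]

```text
clock: 16.35
position: [0.4628, -0.0023, 0.0711]
ee_rot: [3.138, 0.146, -0.0]
force: [-0.3, -0.6, 0.2]
width: 0.005
gripper_force: 0.0
```

>>> apply_moves:
  commands:
    - [0,0,0,-0.04,0]
    - [0,0,0,-0.03,0]
    - [0,0,0,-0.03,0]
    - [0,0,0,0,0]

```text
clock: 16.85
position: [0.4634, -0.0023, 0.0684]
ee_rot: [3.137, 0.145, 0.004]
force: [-14.3, -1.6, 52.9]
width: 0.004
gripper_force: 26.0
```

It's on its stop: tips at z = 0.068 with the handle top at 0.070, and it's firm. Backing off and measuring the dial.

>>> apply_moves:
  commands:
    - [0,0,0,0.3,0]
    - [0,0,0,0.8,0]
    - [0,0,0,1,0]
    - [0,0,0,0.9,0]
    - [0,0,0,0,0]

```text
clock: 17.48
position: [0.4653, -0.002, 0.2496]
ee_rot: [3.138, 0.145, 0.014]
force: [-0.7, -0.5, -0.8]
width: 0.003
gripper_force: 0.0
```

```bash
python3 - <<'E'
from h import *
print(observe()['position'],observe()['ee_rot'])
W=lambda x,y,z: at_z('top',208+x/5-.4,165+y/5-.4,z)[:2]
c=W(138,238,.087); yaw=.0955
for n,p in dict(zero=(60,234),blue=(87,181),idx=(132,140)).items():
    v=W(*p,.087)-c; print(n,np.degrees(np.arctan2(v[1],v[0])-yaw),np.linalg.norm(v))
b=W(78,232,.119)-W(193,239,.119); print('bar',np.degrees(np.arctan2(b[1],b[0])-yaw),np.linalg.norm(b))
im,d=grab('top')
# bar by threshold on depth/height
P=[]
for v in range(190,236):
  for u in range(212,262):
    if d[v,u]>0:
      p=at_d('top',u,v,d)
      if .105<p[2]<.13 and im[v,u].max()<70: P.append(p)
P=np.array(P); print(len(P),P.mean(0) if len(P) else 0)
if len(P):
  r=cv2.minAreaRect((P[:,:2]*1000).astype(np.float32)); print(r)
  w,V=np.linalg.eigh(np.cov(P[:,:2].T)); print(np.degrees(np.arctan2(V[1,1],V[0,1])))
im2,d2=grab('scene'); save(im2,'s6.png',(280,190,420,295),5)
E
```

```text
[ 0.46531601 -0.00201303  0.24959695] [3.13806092 0.14522142 0.0137508 ]
zero 83.20649038620434 0.044340760876520856
blue 38.37344090738464 0.04374300603139604
idx 0.4271356685899286 0.05589419552370733
bar 82.66446067329255 0.06393688008290765
117 [0.6103354  0.21720369 0.11743138]
((610.8136596679688, 217.5666046142578), (60.34804916381836, 14.252338409423828), 88.31576538085938)
87.96111433012693
```

>>> apply_moves:
  commands:
    - [60,0.269,0.406,0,0.321]
    - [60,0.269,0.406,0,0.321]
    - [60,0.269,0.406,0,0.321]
    - [60,0.269,0.406,0,0.321]
    - [60,0.269,0.406,0,0.321]
    - [60,0.269,0.406,0,0.321]
    - [60,0.269,0.406,0,0.321]
    - [60,0.269,0.406,0,0.321]
    - [60,0.269,0.406,0,0.321]
    - [60,0,0,0,0]
    - [60,0,0,0,0]
    - [60,0,0,0,0]

```text
clock: 19.08
position: [0.6077, 0.2158, 0.2447]
ee_rot: [2.26, 2.181, -0.002]
force: [0.4, 0.1, 0.0]
width: 0.603
gripper_force: 0.0
```

View pics/s6.png

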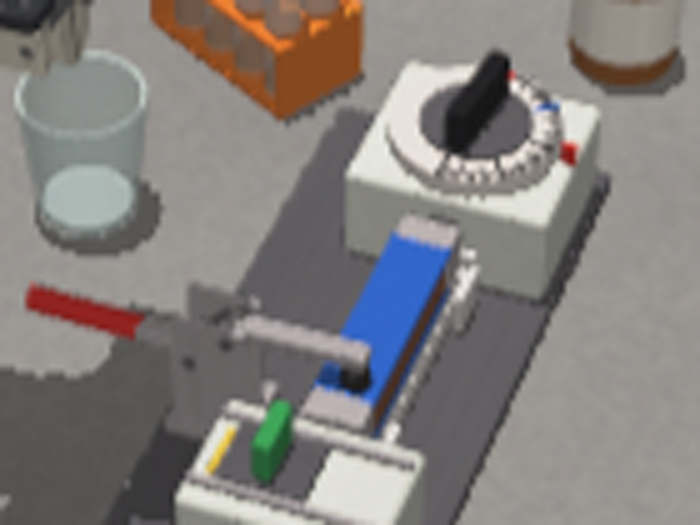

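The handle is level at (85,310), the arm is down and the pad is on the cell at (352,375). Descending on the dial bar.

>>> apply_moves:
  commands:
    - [60,0.05,0.025,-0.7,0]
    - [60,0,0,-0.8,0]
    - [60,0,0,-0.6,0]
    - [60,0,0,-0.3,0]
    - [60,0,0,-0.14,0]
    - [60,0,0,0,0]

```text
clock: 19.82
position: [0.6114, 0.2185, 0.0934]
ee_rot: [2.259, 2.183, 0.001]
force: [-0.3, 0.7, -0.5]
width: 0.6
gripper_force: 0.0
```

>>> apply_moves:
  commands:
    - [5,0,0,0,0]
    - [5,0,0,0,0]
    - [5,0,0,0,0]
    - [5,0,0,0,0]
    - [5,0,0,0,0]
    - [5,0,0,0,0]
  newtons: 25

```text
clock: 20.58
position: [0.6117, 0.2184, 0.0929]
ee_rot: [2.258, 2.183, 0.002]
force: [3.6, 1.3, -1.4]
width: 0.151
gripper_force: 25.0
```

>>> apply_moves:
  commands:
    - [5,0,0,0,-0.219]
    - [5,0,0,0,-0.219]
    - [5,0,0,0,-0.219]
    - [5,0,0,0,-0.219]
    - [5,0,0,0,-0.219]
    - [5,0,0,0,-0.218]
    - [5,0,0,0,0]
    - [5,0,0,0,0]

```text
clock: 21.58
position: [0.6112, 0.2185, 0.0929]
ee_rot: [-2.84, -1.342, -0.001]
force: [1.4, 0.5, 0.5]
width: 0.152
gripper_force: 25.0
```

```bash
python3 - <<'E'
from h import *
o=observe(); e=o['ee_rot']; print(o['position'],2*np.arctan2(e[1],e[0]),o['force'],o['ft_torque'])
E
```

```text
[0.61121579 0.21854131 0.09286815] -5.400252810338144 [1.43283481 0.47954992 0.5112549 ] [ 0.09321729 -0.44278452 -0.14821905]
```

>>> apply_moves:
  commands:
    - [50,0,0,0,0]
    - [50,0,0,0,0]
    - [50,0,0,0,0]
    - [50,0,0,0.3,0]
    - [50,0,0,0.8,0]
    - [50,0,0,0.9,0]
    - [50,0,0,0.3,0]

```text
clock: 22.45
position: [0.6125, 0.2195, 0.2361]
ee_rot: [2.842, 1.339, 0.011]
force: [0.3, 0.4, -0.2]
width: 0.502
gripper_force: 0.0
```

>>> apply_moves:
  commands:
    - [50,0.02,-0.535,0,0.174]
    - [50,0.02,-0.535,0,0.174]
    - [50,0.02,-0.535,0,0.174]
    - [50,0.02,-0.535,0,0.174]
    - [50,0.02,-0.535,0,0.174]
    - [50,0.02,-0.535,0,0.174]
    - [50,0.02,-0.535,0,0.174]
    - [50,0.02,-0.535,0,0.174]
    - [50,0.02,-0.535,0,0.174]
    - [50,0,0,0,0]
    - [50,0,0,0,0]

```text
clock: 23.82
position: [0.6217, -0.0698, 0.231]
ee_rot: [-2.116, -2.321, -0.001]
force: [-1.2, -0.5, 0.2]
width: 0.497
gripper_force: 0.0
```

```bash
python3 - <<'E'
from h import *
o=observe(); e=o['ee_rot']; print(o['position'],2*np.arctan2(e[1],e[0]))
im,d=grab('top')
P=np.array([p for v in range(190,236) for u in range(212,262) if d[v,u]>0 and im[v,u].max()<70 for p in [at_d('top',u,v,d)] if .105<p[2]<.13])
w,V=np.linalg.eigh(np.cov(P[:,:2].T)); print(len(P),'reading',np.degrees(np.arctan2(V[1,1],V[0,1]))%180-5.47)
save(im,'d7.png',(212,182,262,242),10)
E
```

```text
[ 0.62165294 -0.06981819  0.23095724] -4.619912105233105
115 reading 43.83689146912731
```

View pics/d7.png

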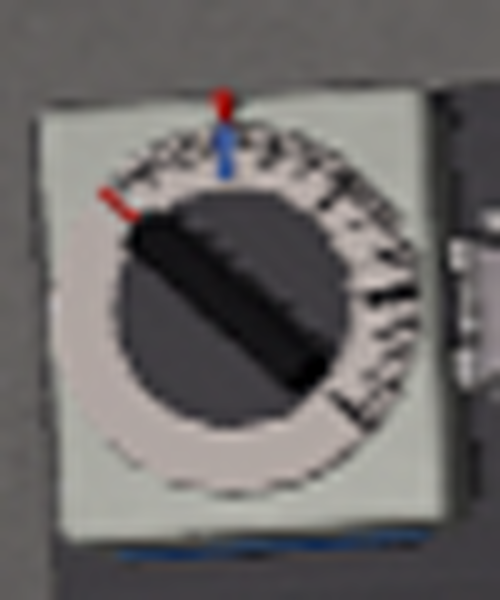

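The blue 45 tick at (226,150) points straight at the red index at (224,100), and the 0 tick is at (120,205). I'll quantify by colour centroids.

```bash
python3 - <<'E'
from h import *
acc=[]
for k in range(4):
    im,d=grab('top'); f=im[182:242,212:262].astype(float); R,G,B=f[...,0],f[...,1],f[...,2]
    def cen(wt,box):
        x0,y0,x1,y1=box; w=np.zeros_like(wt); w[y0:y1,x0:x1]=np.clip(wt[y0:y1,x0:x1]-25,0,None)
        y,x=np.mgrid[:60,:50]; return (w*x).sum()/w.sum()+212,(w*y).sum()/w.sum()+182
    bl=cen(B-R,(18,11,27,20)); ix=cen(R-np.maximum(G,B),(19,7,26,13)); z=cen(R-np.maximum(G,B),(8,16,16,24))
    acc.append([*bl,*ix,*z])
a=np.mean(acc,0); print(a)
yaw=.0955
for c in ((.611,.2173),(.6112,.2185),(.6105,.2170)):
    c=np.array(c); g=lambda u,v,h:(lambda q:np.degrees(np.arctan2(q[1],q[0]))-np.degrees(yaw))(at_z('top',u,v,h)[:2]-c)
    print(c,'blue',g(a[0],a[1],.087),'idx',g(a[2],a[3],.088),'zero',g(a[4],a[5],.087))
E
```

```text
[233.99631594 196.77701165 233.78277868 191.90136882 223.44898261
 202.01956687]
[0.611  0.2173] blue 1.5480779120629506 idx 0.9245053548111182 zero 45.53750252435013
[0.6112 0.2185] blue 0.023147331396867976 idx -0.23944410711766562 zero 44.74960624064151
[0.6105 0.217 ] blue 1.8514120869067678 idx 1.1621036897963384 zero 45.2841835276968
```

The dial reads 45° within about half a degree. Next the shutter: descend on the tab and grip it.

>>> apply_moves:
  commands:
    - [50,0,0,-0.7,0]
    - [50,0,0,-0.8,0]
    - [50,0,0,-0.5,0]
    - [50,0,0,-0.25,0]
    - [50,0,0,-0.13,0]
    - [50,0,0,0,0]

```text
clock: 24.82
position: [0.6223, -0.0703, 0.0885]
ee_rot: [2.115, 2.322, 0.001]
force: [0.5, 0.3, 0.6]
width: 0.497
gripper_force: 0.0
```

>>> apply_moves:
  commands:
    - [4,0,0,0,0]
    - [4,0,0,0,0]
    - [4,0,0,0,0]
    - [4,0,0,0,0]
    - [4,0,0,0,0]
    - [4,0,0,0,0]
  newtons: 20

```text
clock: 25.58
position: [0.6223, -0.0706, 0.0883]
ee_rot: [2.115, 2.322, 0.001]
force: [1.6, 0.2, 2.7]
width: 0.131
gripper_force: 20.0
```

>>> apply_moves:
  commands:
    - [4,0.12,0.0115,0,0]
    - [4,0.12,0.0115,0,0]
    - [4,0.12,0.0115,0,0]
    - [4,0.12,0.0115,0,0]
    - [4,0.12,0.0115,0,0]
    - [4,0.12,0.0115,0,0]
    - [4,0.1,0.01,0,0]
    - [4,0.03,0.003,0,0]
    - [4,0,0,0,0]

```text
clock: 26.7
position: [0.6644, -0.0665, 0.0874]
ee_rot: [-2.109, -2.314, 0.021]
force: [-31.5, -2.0, 28.1]
width: 0.128
gripper_force: 20.0
```

>>> apply_moves:
  commands:
    - [40,-0.05,0,0,0]
    - [40,0,0,0,0]
    - [40,0,0,0,0]
    - [40,0,0,0.3,0]
    - [40,0,0,0.8,0]
    - [40,0,0,1,0]
    - [40,-1,0,0.5,0]
    - [40,-1,0,0,0]
    - [40,-1,0,0,0]
    - [40,-1,0,0,0]
    - [40,0,0,0,0]

```text
clock: 28.08
position: [0.43, -0.0657, 0.2428]
ee_rot: [2.116, 2.321, -0.004]
force: [1.0, 0.0, -0.1]
width: 0.403
gripper_force: 0.0
```

```bash
python3 - <<'E'
from h import *
o=observe(); print(o['position'],o['force'])
im,d=grab('top'); A=cv2.resize(im[175:265,205:365],(800,450),interpolation=cv2.INTER_CUBIC); save(A,'f8.png')
E
```

```text
[ 0.42996702 -0.0656989   0.24278764] [ 0.98142875  0.00276688 -0.11083484]
```

View pics/f8.png

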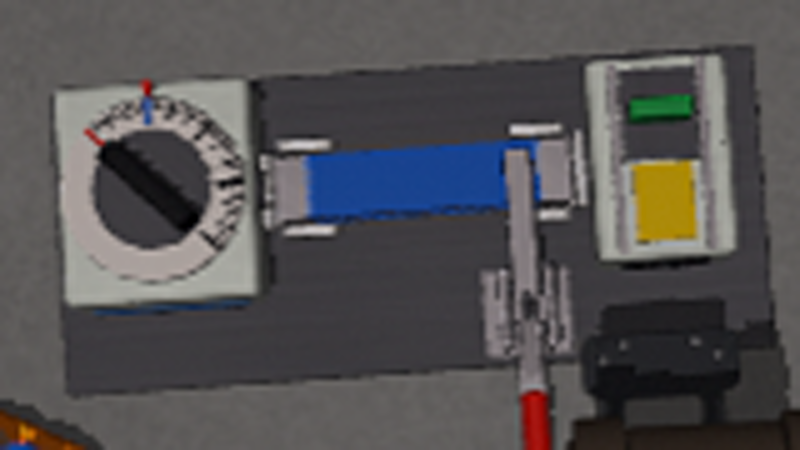

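The dial's blue tick is at the index (147,105), the cell is clamped at (520,170), the green tab is at its far stop (661,105) with the whole yellow window showing, and the gripper is clear. Handing in.

```bash
python3 -c "
from cell import arm
print(arm.sign_off())"
```

```text
the job is handed in; nothing more can be done
None
```

The job is handed in at about 28 s on the robot's clock: the cell lies in the cradle held by the clamp, the dial reads 45° to within about half a degree, and the shutter is open against its stop; the clamp check press reached about 53 N at the fingertips.

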